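# Make up the dropper-bottle carrier

### The job

Make up the bottle carrier with the four dropper bottles from the bench: the two large ones in its two large pockets and the two small ones in its two small pockets, each standing upright on the pocket floor. The flat-capped bottle left in the carrier does not belong there: stand it on the marble slab. Leave the other two flat-capped bottles where they stand on the bench, and do not drop or knock over any bottle.

Things in the scene. Friction and masses are not known exactly. Their poses are not given: they have to be found in the camera images.
- big_dropper_a: Large amber dropper bottle: 39 mm across, straight-sided up to 64 mm above its base, then a shoulder; on the neck a white collar 25 mm across (81 to 95 mm) and above it a slim rubber bulb 15 mm across, 118 mm high overall, about 130 g. Origin at the centre of its base, z up along the bottle. Stands upright, loose, glass. The two large dropper bottles are alike. Starts on the bench.
- big_dropper_b: Large amber dropper bottle: 39 mm across, straight-sided up to 64 mm above its base, then a shoulder; on the neck a white collar 25 mm across (81 to 95 mm) and above it a slim rubber bulb 15 mm across, 118 mm high overall, about 130 g. Origin at the centre of its base, z up along the bottle. Stands upright, loose, glass. The two large dropper bottles are alike. Starts on the bench.
- small_dropper_a: Small amber dropper bottle: 25 mm across, straight-sided up to 48 mm above its base, then a shoulder; on the neck a white collar 18 mm across (59 to 71 mm) and above it a slim rubber bulb 11 mm across, 92 mm high overall, about 50 g. Origin at the centre of its base, z up along the bottle. Stands upright, loose, glass. The two small dropper bottles are alike. Starts on the bench.
- small_dropper_b: Small amber dropper bottle: 25 mm across, straight-sided up to 48 mm above its base, then a shoulder; on the neck a white collar 18 mm across (59 to 71 mm) and above it a slim rubber bulb 11 mm across, 92 mm high overall, about 50 g. Origin at the centre of its base, z up along the bottle. Stands upright, loose, glass. The two small dropper bottles are alike. Starts on the bench.
- stray_screwcap: Large amber bottle with a broad flat white screw cap and no bulb: 39 mm across, straight-sided up to 64 mm above its base, then a shoulder, cap 34 mm across (81 to 99 mm), 99 mm high overall, about 130 g. Origin at the centre of its base, z up along the bottle. Stands upright, loose, glass. Starts standing in one of the carrier's two large pockets, where it does not belong.
- big_screwcap: Another large amber bottle with the same broad flat screw cap (39 mm across, 99 mm high). Origin at the centre of its base. Stands on the bench and is to stay there.
- small_screwcap: Small amber bottle with a flat screw cap (25 mm across, cap 23 mm across, 75 mm high). Origin at the centre of its base. Stands on the bench and is to stay there.
- carrier: Low grey bottle carrier, 124 (x) by 136 mm (y), 184 mm over the end loops, fixed to the bench at any yaw. Origin: centre of its underside. Four square one-bottle pockets; their floor is 4 mm, wall tops 24 mm above the bench. In its axes the large pockets (56 mm square) are centred at x = +30, y = +36 and -36 mm, the small ones (42 mm square) at x = -37, y = +36 and -36 mm.
- slab: White marble slab, 160 mm (x) by 200 mm (y) by 15 mm thick, lying empty and fixed on the bench. Origin at the centre of its underside; its top is 15 mm above the bench.
Things that resemble listed ones, but are neither listed nor needed, are in the scene too. What is shaped like the big_dropper_b but blue or yellow is not meant.

How it is judged:
At the end, for the whole second after the job is handed in: Each pocket holds one dropper bottle of its size, base within 5 mm of floor height; the carrier's stray bottle stands wholly on the slab; the other two flat-capped bottles are within 25 mm of their starts; all upright (0.12 rad) and at rest ((((x of big_dropper_a in the frame of carrier between 0.012 and 0.048 m and y of big_dropper_a in the frame of carrier between 0.018 and 0.054 m) and (x of big_dropper_b in the frame of carrier between 0.012 and 0.048 m and y of big_dropper_b in the frame of carrier between -0.054 and -0.018 m)) or ((x of big_dropper_a in the frame of carrier between 0.012 and 0.048 m and y of big_dropper_a in the frame of carrier between -0.054 and -0.018 m) and (x of big_dropper_b in the frame of carrier between 0.012 and 0.048 m and y of big_dropper_b in the frame of carrier between 0.018 and 0.054 m))) and (((x of small_dropper_a in the frame of carrier between -0.055 and -0.019 m and y of small_dropper_a in the frame of carrier between 0.018 and 0.054 m) and (x of small_dropper_b in the frame of carrier between -0.055 and -0.019 m and y of small_dropper_b in the frame of carrier between -0.054 and -0.018 m)) or ((x of small_dropper_a in the frame of carrier between -0.055 and -0.019 m and y of small_dropper_a in the frame of carrier between -0.054 and -0.018 m) and (x of small_dropper_b in the frame of carrier between -0.055 and -0.019 m and y of small_dropper_b in the frame of carrier between 0.018 and 0.054 m))) and z of big_dropper_a in the frame of carrier between -0.001 and 0.009 m and z of big_dropper_b in the frame of carrier between -0.001 and 0.009 m and z of small_dropper_a in the frame of carrier between -0.001 and 0.009 m and z of small_dropper_b in the frame of carrier between -0.001 and 0.009 m and x of stray_screwcap in the frame of slab between -0.068 and 0.068 m and y of stray_screwcap in the frame of slab between -0.088 and 0.088 m and z of stray_screwcap in the frame of slab between 0.01 and 0.02 m and distance of each of big_screwcap, small_screwcap from where it was at the start of the episode below 0.025 m and angle between each of big_dropper_a, big_dropper_b, small_dropper_a, small_dropper_b, stray_screwcap, big_screwcap, small_screwcap's own z axis and vertical below 0.12 rad and linear speed of each of big_dropper_a, big_dropper_b, small_dropper_a, small_dropper_b, stray_screwcap, big_screwcap, small_screwcap below 0.02 m/s); the robot touches nothing.
It fails at once if a bottle is knocked over (angle between any of big_dropper_a, big_dropper_b, small_dropper_a, small_dropper_b, stray_screwcap, big_screwcap, small_screwcap's own z axis and vertical above 0.8 rad).
It fails at once if a bottle is dropped: it moves faster than 0.7 m/s while the fingers do not hold it (a fall of about 25 mm) ((linear speed of big_dropper_a above 0.7 m/s and contact force between the fingers and big_dropper_a below 0.2 N) or (linear speed of big_dropper_b above 0.7 m/s and contact force between the fingers and big_dropper_b below 0.2 N) or (linear speed of small_dropper_a above 0.7 m/s and contact force between the fingers and small_dropper_a below 0.2 N) or (linear speed of small_dropper_b above 0.7 m/s and contact force between the fingers and small_dropper_b below 0.2 N) or (linear speed of stray_screwcap above 0.7 m/s and contact force between the fingers and stray_screwcap below 0.2 N) or (linear speed of big_screwcap above 0.7 m/s and contact force between the fingers and big_screwcap below 0.2 N) or (linear speed of small_screwcap above 0.7 m/s and contact force between the fingers and small_screwcap below 0.2 N)).
It also fails if it takes over 134 s, if anything falls off the work surface, if the arm or the gripper's body presses on something with over 40 N, if the wrist force passes 120 N, or if a joint passes its speed limit or range.

### The arm

A 7-joint arm with a two-finger parallel gripper is mounted at the origin on the work surface. World frame = base frame: x ahead of the robot, y to its left, z up, the work surface at z = 0. Lengths are in m, angles in rad, forces in N, time in s.
With the tool pointing down it reaches from about 0.425 to 0.95 m from the base axis. Payload 16.7 kg.
Tool frame: the origin (TCP) lies at the centre of the arm's flange, where the gripper is bolted on; the fingertips stand 199 mm ahead of it and the grasp point (between the pads) lies 180 mm ahead of it; y points along the fingers, z is the direction in which the jaws open and shut, and the axes are right-handed (so a half turn about y gives the same grasp; the last joint's range is limited). The gripper opens to 94 mm and grips with 3 to 60 N. Pads are 16 mm wide; open, the fingers measure 119 mm over their backs; the gripper's body (75 mm by 177 mm) begins 78 mm behind the grasp point.
Start: joints at [-1.438, 0.426, 0.074, 1.606, -0.034, 1.111, -0.067], TCP at [0.188, 0.648, 0.405] pointing down, gripper open.
Joint ranges: [-2.85, 2.85], [-0.5, 2.14], [-1.23, 1.37], [0.21, 2.46], [-1.02, 4.16], [0.16, 2.05], [-2.73, 2.73]. Speed limits (rad/s): [1.89, 1.89, 2.39, 2.39, 3.01, 3.01, 3.01].

### API

Orientations are given as a unit quaternion [x, y, z, w].
In Python, from bench import * gives the robot as it stands.
- The arm moves only by the tool apply_moves, never from a script. Its argument "rows" is a list of rows, each an object of numbers: "x", "y", "z": the shift along the tool's x, y, z in m; "roll": the turn about the tool's y in degrees. A call has 1 to 20 rows; each row shifts and turns the commanded pose from where the row before left it, along the tool's axes as they then stand; what a row does not reach is not made up. A row lasts 1/10 s, in which the tool goes at most 50 mm and 8.59 degrees, less where a joint would pass 70% of its speed; a pose out of reach is approached as far as the arm can. A call is refused whole if a number of a shift passes 0.05 or a number of a turn 8.59, either way. A call with a gripper value outside its range is refused whole. "claw" is the opening, from 0 (shut) to 1 (fully open), set as the call begins (left out, the last holds). The fingers move at their own pace and stop on an object; "force" is the grip in N (left out, the last holds). Time passes only in rows, so rows that do not move let the fingers close. It gives the time, the measured TCP pose, the force and the opening at its end, in the units of the state.
- get_state(): the state, without advancing time (a new reading comes with each control period).
- camera(name): name is "side" or "top"; returns a dict with "frame" (480x640x3 uint8, red, green, blue), "camera_matrix" (3x3 intrinsics, pixels), "R" (3x3) and "t" (3): a world point X has camera coordinates R X + t. Camera axes: x right, y down, z forward; pixel columns grow to the right and rows downward; lengths in m; the calibration is good to about 2 mm. A picture is of the moment at which its call begins. There is no depth.
- sign_off(): hands the job in, once; it reports no verdict.
The state is a dict: "time": time; "q": joint angles; "joint_velocities": joint speeds; "joint_efforts": joint torques, N m; "ee_pos": TCP position; "ee_rot": TCP orientation; "force": force on the tool from outside, world axes, zero at the start; "ft_torque": the same for the moment, N m; "gripper_width": finger opening in m.
Only numpy, scipy, OpenCV 4.12 (cv2) and the standard library are available. Lean on these libraries where they do the work, as an engineer would, in place of code of your own. Each camera call takes 0.05 s, during which the arm holds its last target. There are 200 camera calls.

## Working session

There is one attempt and no reset: what is moved stays moved. The work goes in short steps, Python scripts to look and compute and a tool call to move; the robot and the scene stay as the last step left them, time stands still between calls to the robot, and variables do not carry over. Pictures are saved under pics/ and viewed, about 12 in all and at most 16, crops included, and the job is handed in when it is done.

Besides the shell and the picture viewer there is one more tool, called after "Emit:" as name([rows], argument=value, ...), one row to a line, values as JSON. apply_moves: Moves the arm, as the interface text tells. Its arguments: {"type":"object","properties":{"rows":{"type":"array"},"claw":{"type":"number"},"force":{"type":"number"}},"required":["rows"]}

```bash
mkdir -p pics; ls; python3 - <<'E'
from bench import *
import cv2
s=get_state()
print({k:(s[k]) for k in ("time","q","ee_pos","ee_rot","force","gripper_width")})
for n in ("side","top"):
    c=camera(n); cv2.imwrite(f"pics/{n}0.png",c["frame"][:,:,::-1]); print(n,c["camera_matrix"],c["R"],c["t"], "cam pos",-c["R"].T@c["t"])
E
```

```text
pics
{'time': 0.0, 'q': array([-1.43749241,  0.42672975,  0.07384376,  1.60661577, -0.03408229,
        1.11078323, -0.06708662]), 'ee_pos': array([0.18831731, 0.64800483, 0.40397287]), 'ee_rot': array([ 0.70049985, -0.0996807 ,  0.09962904, -0.69959829]), 'force': array([ 0.42384967, -0.90970826,  0.30225922]), 'gripper_width': 0.09367580779933028}
side [[621.12358245   0.         310.90688551]
 [  0.         621.12358245 244.01422873]
 [  0.           0.           1.        ]] [[-0.99535679 -0.094946    0.01581483]
 [-0.08369447  0.77256654 -0.6293935 ]
 [ 0.04754039 -0.62779471 -0.77692581]] [0.5029104  0.05964398 1.16395096] cam pos [0.45023247 0.73239265 0.93388963]
top [[501.11767314   0.         319.48336709]
 [  0.         501.11767314 242.19760458]
 [  0.           0.           1.        ]] [[ 2.59394525e-02 -9.99663189e-01 -8.08536999e-04]
 [-9.81618335e-01 -2.53182206e-02 -1.89167734e-01]
 [ 1.89083549e-01  5.70058220e-03 -9.81944456e-01]] [0.00249763 0.50613085 0.94962829] cam pos [0.31720345 0.00989769 1.02822788]
```

View pics/side0.png

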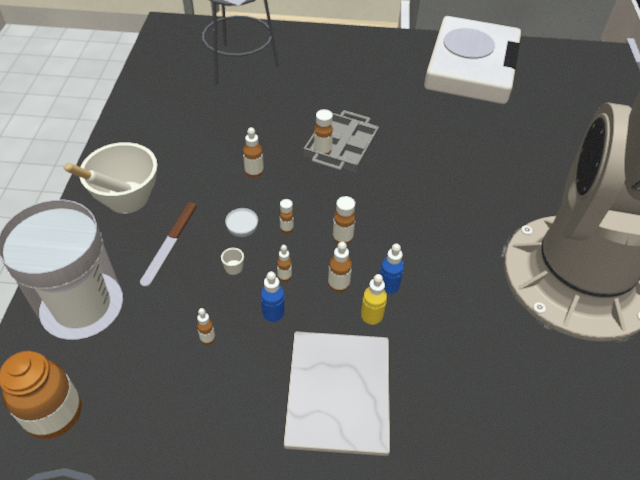

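View pics/top0.png

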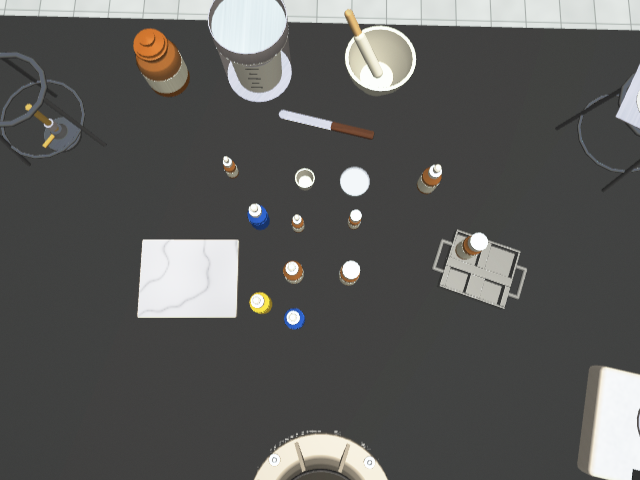

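The side view shows the carrier at about (342,140), with the stray at (323,130). The large droppers are at (252,152) and (340,268), the small ones at (285,263) and (205,326), and the screwcaps at (344,220) and (287,216). The slab is at (340,390). In the top view, the carrier is at (482,268) and the slab at (188,278). The large droppers are at (431,178) and (293,271), the small ones at (230,167) and (298,223), and the screwcaps at (350,272) and (355,219).

```bash
cat > h.py <<'E'
import numpy as np, cv2
from scipy.spatial.transform import Rotation as Ro
def ray(c,p):
    d=c["R"].T@np.linalg.solve(c["camera_matrix"],[p[0],p[1],1.]); return -c["R"].T@c["t"],d
def onz(c,p,z):
    o,d=ray(c,p); return o+d*(z-o[2])/d[2]
def tri(c1,p1,c2,p2):
    A=[];b=[]
    for c,p in((c1,p1),(c2,p2)):
        o,d=ray(c,p); d=d/np.linalg.norm(d); P=np.eye(3)-np.outer(d,d); A.append(P);b.append(P@o)
    x=np.linalg.lstsq(np.vstack(A),np.hstack(b),rcond=None)[0]
    return x,np.linalg.norm(A[0]@x-b[0])
def blob(img,p,r,f):
    x0,y0=p[0]-r,p[1]-r; s=img[y0:y0+2*r+1,x0:x0+2*r+1].astype(int)
    m=f(s).astype(np.uint8); n,l,st,ce=cv2.connectedComponentsWithStats(m)
    return [(int(st[i,4]),(ce[i]+[x0,y0]).round(1).tolist(),(st[i,:4]+[x0,y0,0,0]).tolist()) for i in range(1,n) if st[i,4]>8]
E
python3 - <<'E'
from bench import *
from h import *
T=camera("top");S=camera("side")
R=Ro.from_quat(get_state()["ee_rot"]).as_matrix(); print(R.round(3))
white=lambda s:(s.min(2)>165)&(s.max(2)-s.min(2)<30)
org=lambda s:(s[:,:,0]-s[:,:,2]>60)
pts=dict(bigA=((431,178),(252,152)),bigB=((293,271),(340,268)),smA=((230,167),(205,326)),smB=((298,223),(285,263)),bsc=((350,272),(344,220)),ssc=((355,219),(287,216)),stray=((474,247),(323,130)))
for k,(a,b) in pts.items():
    print(k); 
    for c,p,r in((T,a,14),(S,b,26)): print("  w",blob(c["frame"],p,r,white)," o",blob(c["frame"],p,r,org))
for p in((143,240),(239,240),(237,317),(138,317)): print("slab",onz(T,p,.015).round(3))
t=cv2.resize(T["frame"][210:325,420:540],None,fx=5,fy=5,interpolation=cv2.INTER_CUBIC)
cv2.imwrite("pics/car.png",t[:,:,::-1])
cs=[cv2.resize(f["frame"][y-22:y+22,x-22:x+22],(250,250),interpolation=cv2.INTER_CUBIC) for f,j in((T,0),(S,1)) for x,y in(pts["bigA"][j],pts["bigB"][j],pts["smB"][j])]
cv2.imwrite("pics/bot.png",np.vstack([np.hstack(cs[:3]),np.hstack(cs[3:])])[:,:,::-1])
E
```

```text
[[ 0.96  -0.     0.279]
 [-0.279 -0.001  0.96 ]
 [ 0.    -1.    -0.001]]
bigA
  w [(120, [435.4, 170.4], [429, 164, 13, 14])]  o [(148, [430.2, 178.4], [423, 168, 19, 18])]
  w [(32, [250.6, 130.2], [248, 127, 6, 7]), (58, [251.3, 138.3], [245, 135, 13, 7])]  o [(198, [252.2, 151.2], [243, 144, 19, 15]), (13, [253.1, 175.4], [248, 174, 11, 3])]
bigB
  w [(133, [291.5, 268.0], [286, 262, 12, 13])]  o [(137, [293.7, 272.8], [283, 261, 20, 19])]
  w [(137, [341.3, 250.4], [334, 242, 15, 16])]  o [(248, [339.8, 266.0], [330, 257, 21, 18]), (14, [365.2, 292.0], [364, 289, 3, 6]), (9, [339.0, 290.0], [335, 290, 9, 1])]
smA
  w [(61, [226.7, 160.9], [223, 156, 9, 10])]  o [(54, [230.1, 167.3], [224, 161, 11, 11])]
  w [(29, [201.3, 310.7], [199, 308, 6, 6]), (59, [202.8, 317.8], [197, 313, 12, 9])]  o [(112, [204.7, 327.4], [197, 321, 15, 13])]
smB
  w [(59, [296.6, 218.9], [293, 215, 8, 9])]  o [(43, [297.8, 224.1], [292, 218, 12, 10])]
  w [(22, [283.3, 247.0], [281, 245, 5, 5]), (48, [283.6, 254.2], [279, 251, 10, 7]), (152, [270.9, 280.4], [264, 271, 15, 18])]  o [(102, [283.8, 263.9], [277, 258, 14, 12])]
bsc
  w [(256, [350.7, 269.4], [342, 261, 18, 18])]  o [(52, [347.9, 277.3], [340, 268, 20, 14])]
  w [(208, [345.5, 202.8], [337, 196, 18, 15]), (36, [341.6, 244.1], [338, 241, 8, 6])]  o [(187, [344.2, 219.7], [335, 212, 20, 15])]
ssc
  w [(104, [355.5, 215.0], [350, 210, 12, 11])]  o [(27, [353.4, 221.6], [349, 217, 12, 8])]
  w [(92, [285.7, 203.2], [280, 199, 12, 10])]  o [(80, [286.3, 216.0], [280, 212, 13, 9])]
stray
  w [(368, [480.5, 245.5], [470, 233, 19, 29]), (17, [461.5, 237.9], [460, 236, 5, 5]), (51, [469.6, 259.4], [460, 255, 17, 7])]  o [(84, [468.8, 247.8], [464, 237, 16, 18])]
  w [(150, [323.8, 114.6], [316, 109, 17, 12])]  o [(159, [323.1, 130.6], [315, 125, 17, 12])]
slab [0.508 0.38  0.015]
slab [0.513 0.182 0.015]
slab [0.356 0.177 0.015]
slab [0.35  0.375 0.015]
```

View pics/car.png

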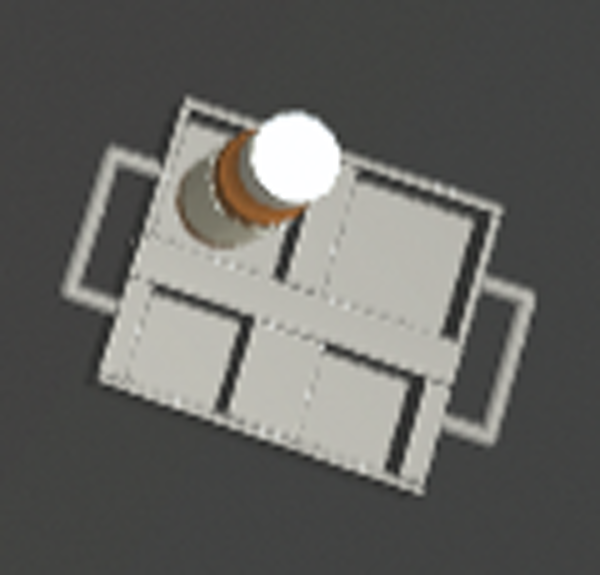

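View pics/bot.png

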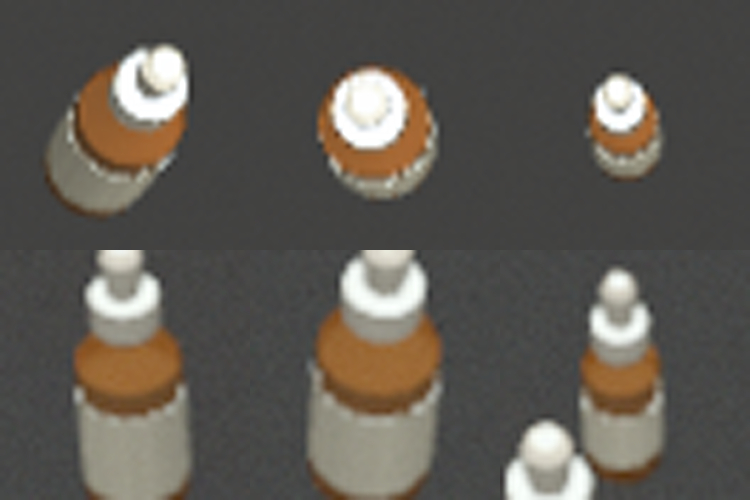

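The carrier crop shows the top corners at full-frame pixels (457.4,229.6), (520.4,251.6), (504.4,308.6) and (440,286). The stray stands in the upper-left large pocket, and the other three pockets are empty. The bottle crops show collar and bulb clearly.

```bash
python3 - <<'E'
from bench import *
from h import *
T=camera("top");S=camera("side")
# name: top white centroid, top z guess, side collar centroid, side z
d=dict(bigA=((435.0,171.2),.095,(251.3,138.3),.092),bigB=((291.5,268.0),.1,(341.3,250.4),.100),smA=((226.7,160.9),.073,(202.8,317.8),.069),smB=((296.6,218.9),.074,(283.6,254.2),.069),
bsc=((350.7,269.4),.098,(345.5,202.8),.094),ssc=((355.5,215),.074,(285.7,203.2),.071),stray=((478.5,241.8),.1,(323.8,114.6),.098),
blueL=((258,212),.1,(271,281),.1),blueR=((293,317),.1,(396,252),.1),yel=((259,300),.1,(377,283),.1))
for k,(a,za,b,zb) in d.items():
    x,e=tri(T,a,S,b); print(k,"top",onz(T,a,za)[:2].round(4),"side",onz(S,b,zb)[:2].round(4),"tri",x.round(4),e.round(4))
q=[onz(T,np.add(p,0),.024) for p in((457.4,229.6),(520.4,251.6),(504.4,308.6),(440,286))]
q=np.array(q);print(q.round(4),[np.linalg.norm(q[i]-q[i-3]).round(4) for i in range(4)])
c=q.mean(0)[:2]; ex=(q[0]+q[1]-q[2]-q[3])[:2]; ex/=np.linalg.norm(ex); ey=(q[0]+q[3]-q[1]-q[2])[:2]; ey/=np.linalg.norm(ey)
yaw=np.arctan2(*(ex+[ey[1],-ey[0]])[::-1]); print("carrier",c,yaw,"exey",ex@ey)
M=Ro.from_euler("z",yaw).as_matrix()[:2,:2]
for p in((.03,.036),(.03,-.036),(-.037,.036),(-.037,-.036)): print(p,(c+M@p).round(4))
E
```

```text
bigA top [ 0.6436 -0.2061] side [ 0.6475 -0.2084] tri [ 0.6459 -0.207   0.0926] 0.0014
bigB top [0.4455 0.0663] side [0.4481 0.067 ] tri [0.4469 0.0662 0.0986] 0.0012
smA top [0.6622 0.2056] side [0.6636 0.2066] tri [0.6637 0.2065 0.0689] 0.0
smB top [0.5462 0.0614] side [0.5489 0.0618] tri [0.5483 0.0616 0.0685] 0.0007
bsc top [ 0.446  -0.0444] side [ 0.4476 -0.0504] tri [ 0.4467 -0.0445  0.1001] 0.0009
ssc top [ 0.557  -0.0537] side [ 0.5597 -0.0584] tri [ 0.5579 -0.0538  0.0755] 0.0013
stray top [ 0.5044 -0.2845] side [ 0.5076 -0.2916] tri [ 0.5055 -0.2837  0.1038] 0.0018
blueL top [0.5516 0.1341] side [0.5592 0.1437] tri [0.5579 0.1355 0.0872] 0.003
blueR top [0.355  0.0602] side [0.3545 0.0604] tri [0.3548 0.0603 0.0999] 0.0003
yel top [0.3845 0.1241] side [0.3851 0.1291] tri [0.3848 0.1248 0.0941] 0.0001
[[ 0.5442 -0.2663  0.024 ]
 [ 0.5017 -0.3931  0.024 ]
 [ 0.3856 -0.3555  0.024 ]
 [ 0.4273 -0.2283  0.024 ]] [np.float64(0.1337), np.float64(0.122), np.float64(0.1339), np.float64(0.1228)]
carrier [ 0.4646805  -0.31079945] -0.3168547633069956 exey 0.007031627562490271
(0.03, 0.036) [ 0.5044 -0.2859]
(0.03, -0.036) [ 0.482  -0.3544]
(-0.037, 0.036) [ 0.4407 -0.2651]
(-0.037, -0.036) [ 0.4183 -0.3335]
```

```bash
cat > go.py <<'E'
import sys
from bench import *
from h import *
s=get_state(); p=s["ee_pos"]; R=Ro.from_quat(s["ee_rot"]).as_matrix()
print("t",round(s["time"],1),"p",p.round(4),"w",round(s["gripper_width"],4),"F",s["force"].round(1),"q1,q7",s["q"][[0,6]].round(2))
for a in sys.argv[1:]:
    t=np.array(eval(a)); d=R.T@(t-p); print(a,"tool d",d.round(4),"rows",np.ceil(np.linalg.norm(d)/.045)); p=t
E
python3 go.py "(.55,.2,.40)" "(.505,-.285,.40)" "(.505,-.285,.236)"
```

```text
t 0.3 p [0.1884 0.6481 0.4044] w 0.0938 F [ 0.9 -0.4 -0.8] q1,q7 [-1.44 -0.07]
(.55,.2,.40) tool d [ 0.4723  0.0046 -0.3294] rows 13.0
(.505,-.285,.40) tool d [ 9.210e-02  2.000e-04 -4.783e-01] rows 11.0
(.505,-.285,.236) tool d [-0.00e+00  1.64e-01  1.00e-04] rows 4.0
```

Emit:
apply_moves([
  {"x": 0.034, "z": -0.0235},
  {"x": 0.034, "z": -0.0235},
  {"x": 0.034, "z": -0.0235},
  {"x": 0.034, "z": -0.0235},
  {"x": 0.034, "z": -0.0235},
  {"x": 0.034, "z": -0.0235},
  {"x": 0.034, "z": -0.0235},
  {"x": 0.034, "z": -0.0235},
  {"x": 0.034, "z": -0.0235},
  {"x": 0.034, "z": -0.0235},
  {"x": 0.034, "z": -0.0235},
  {"x": 0.034, "z": -0.0235},
  {"x": 0.034, "z": -0.0235},
  {"x": 0.034, "z": -0.0235},
], claw=0.75, force=30)

```text
schema error: expected keys x, y, z, roll
```

Emit:
apply_moves([
  {"x": 0.0065, "z": -0.034},
  {"x": 0.0065, "z": -0.034},
  {"x": 0.0065, "z": -0.034},
  {"x": 0.0065, "z": -0.034},
  {"x": 0.0065, "z": -0.034},
  {"x": 0.0065, "z": -0.034},
  {"x": 0.0065, "z": -0.034},
  {"x": 0.0065, "z": -0.034},
  {"x": 0.0065, "z": -0.034},
  {"x": 0.0065, "z": -0.034},
  {"x": 0.0065, "z": -0.034},
  {"x": 0.0065, "z": -0.034},
  {"x": 0.0065, "z": -0.034},
  {"x": 0.0065, "z": -0.034},
  {},
])

```text
schema error: expected keys x, y, z, roll
```

```bash
python3 go.py "(.505,-.285,.40)" "(.505,-.285,.236)"
```

```text
t 0.3 p [0.1884 0.6481 0.4044] w 0.0938 F [ 0.9 -0.4 -0.8] q1,q7 [-1.44 -0.07]
(.505,-.285,.40) tool d [ 0.5645  0.0048 -0.8077] rows 22.0
(.505,-.285,.236) tool d [-0.00e+00  1.64e-01  1.00e-04] rows 4.0
```

Emit:
apply_moves([
  {"x": 0.034, "y": 0, "z": -0.0235, "roll": 0},
  {"x": 0.034, "y": 0, "z": -0.0235, "roll": 0},
  {"x": 0.034, "y": 0, "z": -0.0235, "roll": 0},
  {"x": 0.034, "y": 0, "z": -0.0235, "roll": 0},
  {"x": 0.034, "y": 0, "z": -0.0235, "roll": 0},
  {"x": 0.034, "y": 0, "z": -0.0235, "roll": 0},
  {"x": 0.034, "y": 0, "z": -0.0235, "roll": 0},
  {"x": 0.034, "y": 0, "z": -0.0235, "roll": 0},
  {"x": 0.034, "y": 0, "z": -0.0235, "roll": 0},
  {"x": 0.034, "y": 0, "z": -0.0235, "roll": 0},
  {"x": 0.034, "y": 0, "z": -0.0235, "roll": 0},
  {"x": 0.034, "y": 0, "z": -0.0235, "roll": 0},
  {"x": 0.034, "y": 0, "z": -0.0235, "roll": 0},
  {"x": 0.03, "y": 0, "z": -0.0235, "roll": 0},
], claw=0.75, force=30)

```text
time: 1.7
ee_pos: [0.5508, 0.1989, 0.4048]
ee_rot: [-0.7, 0.1, -0.1, 0.7]
force: [1.3, 0.4, 0.5]
gripper_width: 0.0705
```

Emit:
apply_moves([
  {"x": 0.008, "y": 0, "z": -0.04, "roll": 0},
  {"x": 0.008, "y": 0, "z": -0.04, "roll": 0},
  {"x": 0.008, "y": 0, "z": -0.04, "roll": 0},
  {"x": 0.008, "y": 0, "z": -0.04, "roll": 0},
  {"x": 0.008, "y": 0, "z": -0.04, "roll": 0},
  {"x": 0.008, "y": 0, "z": -0.04, "roll": 0},
  {"x": 0.008, "y": 0, "z": -0.04, "roll": 0},
  {"x": 0.008, "y": 0, "z": -0.04, "roll": 0},
  {"x": 0.008, "y": 0, "z": -0.04, "roll": 0},
  {"x": 0.008, "y": 0, "z": -0.04, "roll": 0},
  {"x": 0.008, "y": 0, "z": -0.04, "roll": 0},
  {"x": 0.004, "y": 0, "z": -0.038, "roll": 0},
  {"x": 0, "y": 0, "z": 0, "roll": 0},
])

```text
time: 3.0
ee_pos: [0.5028, -0.2891, 0.405]
ee_rot: [0.7, -0.102, 0.102, -0.699]
force: [-0.2, 0.5, 0.8]
gripper_width: 0.0704
```

```bash
python3 go.py "(.505,-.285,.40)" "(.505,-.285,.236)"
```

```text
t 3.0 p [ 0.5028 -0.2891  0.405 ] w 0.0704 F [-0.2  0.5  0.8] q1,q7 [-0.05  1.87]
(.505,-.285,.40) tool d [0.0009 0.0049 0.0046] rows 1.0
(.505,-.285,.236) tool d [-1.00e-04  1.64e-01  3.00e-04] rows 4.0
```

Emit:
apply_moves([
  {"x": 0.001, "y": 0.03, "z": 0.0045, "roll": 0},
  {"x": 0, "y": 0.04, "z": 0, "roll": 0},
  {"x": 0, "y": 0.04, "z": 0, "roll": 0},
  {"x": 0, "y": 0.03, "z": 0, "roll": 0},
  {"x": 0, "y": 0.02, "z": 0, "roll": 0},
  {"x": 0, "y": 0.009, "z": 0, "roll": 0},
  {"x": 0, "y": 0, "z": 0, "roll": 0},
])

```text
time: 3.7
ee_pos: [0.5068, -0.2798, 0.235]
ee_rot: [-0.7, 0.1, -0.099, 0.7]
force: [0.0, -0.1, 0.2]
gripper_width: 0.0703
```

Emit:
apply_moves([
  {"x": 0, "y": 0, "z": 0, "roll": 0},
  {"x": 0, "y": 0, "z": 0, "roll": 0},
  {"x": 0, "y": 0, "z": 0, "roll": 0},
  {"x": 0, "y": 0, "z": 0, "roll": 0},
  {"x": 0, "y": 0, "z": 0, "roll": 0},
  {"x": 0, "y": -0.01, "z": 0, "roll": 0},
], claw=0.3, force=30)

```text
time: 4.3
ee_pos: [0.5066, -0.2799, 0.2453]
ee_rot: [-0.7, 0.1, -0.099, 0.7]
force: [0.5, -0.0, -1.4]
gripper_width: 0.0381
```

Emit:
apply_moves([
  {"x": 0, "y": -0.02, "z": 0, "roll": 0},
  {"x": 0, "y": -0.035, "z": 0, "roll": 0},
  {"x": 0, "y": -0.04, "z": 0, "roll": 0},
  {"x": -0.005, "y": -0.035, "z": 0.012, "roll": 0},
  {"x": -0.01, "y": -0.015, "z": 0.025, "roll": 0},
  {"x": -0.0165, "y": 0, "z": 0.039, "roll": 0},
  {"x": -0.0165, "y": 0, "z": 0.039, "roll": 0},
  {"x": -0.0165, "y": 0, "z": 0.039, "roll": 0},
  {"x": -0.0165, "y": 0, "z": 0.039, "roll": 0},
  {"x": -0.0165, "y": 0, "z": 0.039, "roll": 0},
  {"x": -0.0165, "y": 0, "z": 0.039, "roll": 0},
  {"x": -0.0165, "y": 0, "z": 0.039, "roll": 0},
  {"x": -0.0165, "y": 0, "z": 0.039, "roll": 0},
  {"x": -0.0165, "y": 0, "z": 0.039, "roll": 0},
  {"x": -0.0165, "y": 0, "z": 0.039, "roll": 0},
  {"x": -0.0165, "y": 0, "z": 0.039, "roll": 0},
  {"x": -0.01, "y": 0, "z": 0.025, "roll": 0},
  {"x": -0.005, "y": 0, "z": 0.012, "roll": 0},
  {"x": 0, "y": 0, "z": 0, "roll": 0},
])

```text
time: 6.2
ee_pos: [0.4439, 0.263, 0.3908]
ee_rot: [0.7, -0.099, 0.099, -0.7]
force: [-0.5, -1.2, -1.4]
gripper_width: 0.0386
```

```bash
python3 go.py "(.44,.26,.2475)"; python3 - <<'E'
from bench import *
import cv2
cv2.imwrite("pics/s1.png",camera("side")["frame"][:,:,::-1])
E
```

```text
t 6.2 p [0.4439 0.263  0.3908] w 0.0386 F [-0.5 -1.2 -1.4] q1,q7 [-0.86  0.68]
(.44,.26,.2475) tool d [-0.0029  0.1433 -0.0039] rows 4.0
```

View pics/s1.png

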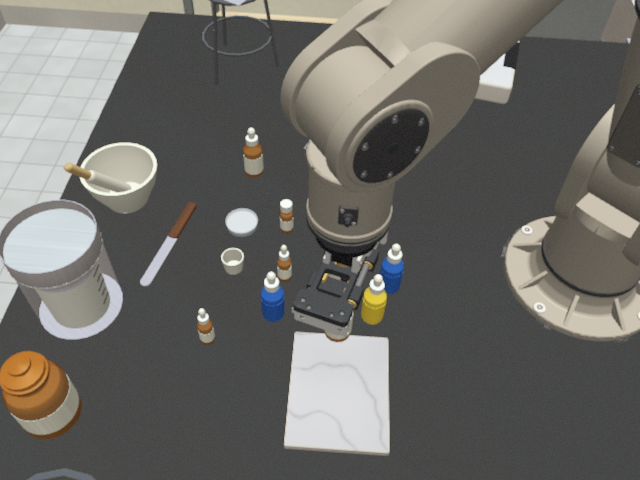

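The side view shows the stray held under the gripper at (338,325) above the slab; everything else stands as before.

Emit:
apply_moves([
  {"x": -0.003, "y": 0.03, "z": -0.004, "roll": 0},
  {"x": 0, "y": 0.035, "z": 0, "roll": 0},
  {"x": 0, "y": 0.035, "z": 0, "roll": 0},
  {"x": 0, "y": 0.02, "z": 0, "roll": 0},
  {"x": 0, "y": 0.012, "z": 0, "roll": 0},
  {"x": 0, "y": 0.006, "z": 0, "roll": 0},
  {"x": 0, "y": 0.004, "z": 0, "roll": 0},
  {"x": 0, "y": 0, "z": 0, "roll": 0},
])

```text
time: 7.05
ee_pos: [0.4405, 0.2587, 0.2491]
ee_rot: [-0.7, 0.1, -0.1, 0.7]
force: [0.2, -0.5, -1.1]
gripper_width: 0.0382
```

```bash
python3 go.py "(.44,.26,.246)"
```

```text
t 7.0 p [0.4405 0.2587 0.2491] w 0.0382 F [ 0.2 -0.5 -1.1] q1,q7 [-0.82  0.74]
(.44,.26,.246) tool d [-0.0008  0.0031  0.0011] rows 1.0
```

Emit:
apply_moves([
  {"x": 0, "y": 0.002, "z": 0, "roll": 0},
  {"x": 0, "y": 0.001, "z": 0, "roll": 0},
  {"x": 0, "y": 0, "z": 0, "roll": 0},
])

```text
time: 7.35
ee_pos: [0.4406, 0.2589, 0.2471]
ee_rot: [-0.7, 0.099, -0.1, 0.7]
force: [-4.4, -4.6, 20.0]
gripper_width: 0.0382
```

Emit:
apply_moves([
  {"x": 0, "y": 0, "z": 0, "roll": 0},
  {"x": 0, "y": 0, "z": 0, "roll": 0},
  {"x": 0, "y": 0, "z": 0, "roll": 0},
  {"x": 0, "y": 0, "z": 0, "roll": 0},
  {"x": 0, "y": -0.015, "z": 0, "roll": 0},
  {"x": 0, "y": -0.025, "z": 0, "roll": 0},
  {"x": 0, "y": -0.04, "z": 0, "roll": 0},
  {"x": 0, "y": -0.04, "z": 0, "roll": 0},
  {"x": 0.025, "y": -0.03, "z": 0.0015, "roll": 0},
  {"x": 0.035, "y": 0, "z": 0.002, "roll": 0},
  {"x": 0.04, "y": 0, "z": 0.002, "roll": 0},
  {"x": 0.04, "y": 0, "z": 0.002, "roll": 0},
  {"x": 0.04, "y": 0, "z": 0.002, "roll": 0},
  {"x": 0.03, "y": 0, "z": 0.001, "roll": 0},
  {"x": 0.02, "y": 0, "z": 0, "roll": 0},
  {"x": 0, "y": 0, "z": 0, "roll": 0},
], claw=0.6)

```text
time: 8.95
ee_pos: [0.6659, 0.2033, 0.3948]
ee_rot: [0.7, -0.1, 0.101, -0.699]
force: [-0.3, 0.3, -0.4]
gripper_width: 0.0562
```

```bash
python3 go.py "(.6635,.2065,.225)"; python3 - <<'E'
from bench import *
import cv2
cv2.imwrite("pics/s2.png",camera("side")["frame"][:,:,::-1])
E
```

```text
t 8.9 p [0.6659 0.2033 0.3948] w 0.0562 F [-0.3  0.3 -0.4] q1,q7 [-0.6   1.02]
(.6635,.2065,.225) tool d [-0.0033  0.1698  0.0027] rows 4.0
```

View pics/s2.png

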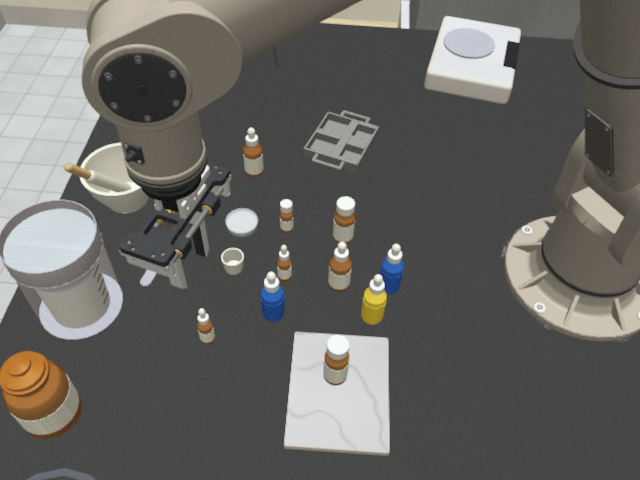

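The stray stands at (337,362) on the slab; the carrier is empty at (342,140), and the gripper is above the far small dropper.

Emit:
apply_moves([
  {"x": -0.003, "y": 0.03, "z": 0.003, "roll": 0},
  {"x": 0, "y": 0.04, "z": 0, "roll": 0},
  {"x": 0, "y": 0.04, "z": 0, "roll": 0},
  {"x": 0, "y": 0.03, "z": 0, "roll": 0},
  {"x": 0, "y": 0.02, "z": 0, "roll": 0},
  {"x": 0, "y": 0.01, "z": 0, "roll": 0},
  {"x": 0, "y": 0, "z": 0, "roll": 0},
])

```text
time: 9.7
ee_pos: [0.6611, 0.2089, 0.2248]
ee_rot: [0.7, -0.1, 0.099, -0.7]
force: [-0.0, -0.2, 1.3]
gripper_width: 0.0563
```

Emit:
apply_moves([
  {"x": 0, "y": 0, "z": 0, "roll": 0},
  {"x": 0, "y": 0, "z": 0, "roll": 0},
  {"x": 0, "y": 0, "z": 0, "roll": 0},
  {"x": 0, "y": 0, "z": 0, "roll": 0},
  {"x": 0, "y": 0, "z": 0, "roll": 0},
  {"x": 0, "y": 0, "z": 0, "roll": 0},
  {"x": 0, "y": -0.01, "z": 0, "roll": 0},
], claw=0.15, force=20)

```text
time: 10.4
ee_pos: [0.6615, 0.2084, 0.2348]
ee_rot: [0.7, -0.1, 0.099, -0.7]
force: [-0.8, -0.4, -0.7]
gripper_width: 0.025
```

```bash
python3 go.py "(.6635,.2065,.39)" "(.4407,-.2651,.39)" "(.4407,-.2651,.23)"
```

```text
t 10.4 p [0.6615 0.2084 0.2348] w 0.025 F [-0.8 -0.4 -0.7] q1,q7 [-0.58  1.05]
(.6635,.2065,.39) tool d [ 0.0022 -0.1552 -0.0015] rows 4.0
(.4407,-.2651,.39) tool d [-0.0824  0.0008 -0.515 ] rows 12.0
(.4407,-.2651,.23) tool d [0.0003 0.16   0.0002] rows 4.0
```

Emit:
apply_moves([
  {"x": 0, "y": -0.025, "z": 0, "roll": 0},
  {"x": 0, "y": -0.04, "z": 0, "roll": 0},
  {"x": 0, "y": -0.045, "z": 0, "roll": 0},
  {"x": 0, "y": -0.03, "z": -0.01, "roll": 0},
  {"x": -0.005, "y": -0.015, "z": -0.025, "roll": 0},
  {"x": -0.0065, "y": 0, "z": -0.041, "roll": 0},
  {"x": -0.0065, "y": 0, "z": -0.041, "roll": 0},
  {"x": -0.0065, "y": 0, "z": -0.041, "roll": 0},
  {"x": -0.0065, "y": 0, "z": -0.041, "roll": 0},
  {"x": -0.0065, "y": 0, "z": -0.041, "roll": 0},
  {"x": -0.0065, "y": 0, "z": -0.041, "roll": 0},
  {"x": -0.0065, "y": 0, "z": -0.041, "roll": 0},
  {"x": -0.0065, "y": 0, "z": -0.041, "roll": 0},
  {"x": -0.0065, "y": 0, "z": -0.041, "roll": 0},
  {"x": -0.0065, "y": 0, "z": -0.041, "roll": 0},
  {"x": -0.0065, "y": 0, "z": -0.041, "roll": 0},
  {"x": -0.003, "y": 0, "z": -0.022, "roll": 0},
  {"x": 0, "y": 0, "z": -0.009, "roll": 0},
  {"x": 0, "y": 0, "z": 0, "roll": 0},
])

```text
time: 12.3
ee_pos: [0.441, -0.2665, 0.3911]
ee_rot: [0.7, -0.1, 0.1, -0.7]
force: [-0.3, 1.5, -0.3]
gripper_width: 0.0248
```

```bash
python3 go.py "(.4407,-.2651,.23)"
```

```text
t 12.3 p [ 0.441  -0.2665  0.3911] w 0.0248 F [-0.3  1.5 -0.3] q1,q7 [-0.05  1.83]
(.4407,-.2651,.23) tool d [-0.0008  0.1611  0.0012] rows 4.0
```

Emit:
apply_moves([
  {"x": 0, "y": 0.03, "z": 0.001, "roll": 0},
  {"x": 0, "y": 0.04, "z": 0, "roll": 0},
  {"x": 0, "y": 0.04, "z": 0, "roll": 0},
  {"x": 0, "y": 0.025, "z": 0, "roll": 0},
  {"x": 0, "y": 0.014, "z": 0, "roll": 0},
  {"x": 0, "y": 0.008, "z": 0, "roll": 0},
  {"x": 0, "y": 0.004, "z": 0, "roll": 0},
  {"x": 0, "y": 0, "z": 0, "roll": 0},
])

```text
time: 13.1
ee_pos: [0.4421, -0.2649, 0.2303]
ee_rot: [0.7, -0.099, 0.1, -0.7]
force: [-0.2, -0.2, -0.6]
gripper_width: 0.0244
```

```bash
python3 go.py "(.4407,-.2651,.229)"
```

```text
t 13.1 p [ 0.4421 -0.2649  0.2303] w 0.0244 F [-0.2 -0.2 -0.6] q1,q7 [0.06 1.99]
(.4407,-.2651,.229) tool d [-0.0012  0.0013 -0.0006] rows 1.0
```

Emit:
apply_moves([
  {"x": 0, "y": 0.001, "z": 0, "roll": 0},
  {"x": 0, "y": 0, "z": 0, "roll": 0},
])

```text
time: 13.3
ee_pos: [0.442, -0.2649, 0.2296]
ee_rot: [0.7, -0.099, 0.1, -0.7]
force: [-1.0, 0.7, 3.2]
gripper_width: 0.0246
```

Emit:
apply_moves([
  {"x": 0, "y": 0, "z": 0, "roll": 0},
  {"x": 0, "y": 0, "z": 0, "roll": 0},
  {"x": 0, "y": 0, "z": 0, "roll": 0},
  {"x": 0, "y": 0, "z": 0, "roll": 0},
  {"x": 0, "y": -0.015, "z": 0, "roll": 0},
  {"x": 0, "y": -0.03, "z": 0, "roll": 0},
  {"x": 0, "y": -0.045, "z": 0, "roll": 0},
  {"x": 0, "y": -0.045, "z": 0, "roll": 0},
  {"x": 0, "y": -0.03, "z": 0.025, "roll": 0},
  {"x": 0.002, "y": 0, "z": 0.042, "roll": 0},
  {"x": 0.002, "y": 0, "z": 0.042, "roll": 0},
  {"x": 0.002, "y": 0, "z": 0.042, "roll": 0},
  {"x": 0.002, "y": 0, "z": 0.042, "roll": 0},
  {"x": 0.002, "y": 0, "z": 0.042, "roll": 0},
  {"x": 0.001, "y": 0, "z": 0.042, "roll": 0},
  {"x": 0, "y": 0, "z": 0.042, "roll": 0},
  {"x": 0, "y": 0, "z": 0.025, "roll": 0},
  {"x": 0, "y": 0, "z": 0, "roll": 0},
  {"x": 0, "y": 0, "z": 0, "roll": 0},
], claw=0.5)

```text
time: 15.2
ee_pos: [0.5481, 0.0625, 0.3934]
ee_rot: [0.7, -0.1, 0.099, -0.7]
force: [-0.3, -0.7, 0.8]
gripper_width: 0.047
```

```bash
python3 go.py "(.548,.0616,.225)"; python3 - <<'E'
from bench import *
import cv2,numpy as np
a=camera("side")["frame"][:,:,::-1]
cv2.imwrite("pics/s3.png",a)
E
```

```text
t 15.2 p [0.5481 0.0625 0.3934] w 0.047 F [-0.3 -0.7  0.8] q1,q7 [-0.52  1.15]
(.548,.0616,.225) tool d [ 0.0002  0.1684 -0.0008] rows 4.0
```

View pics/s3.png

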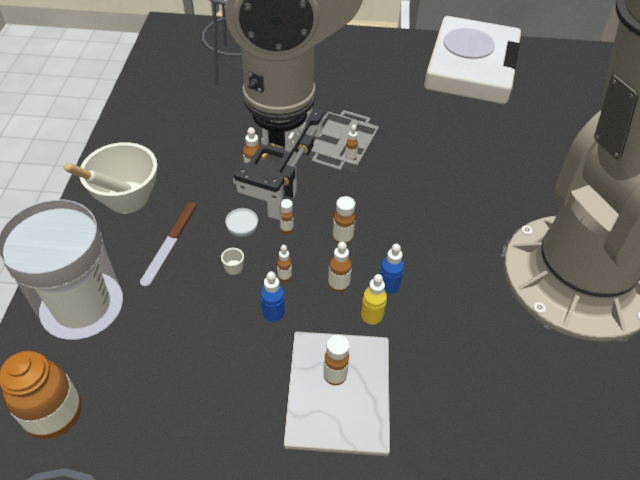

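The first small dropper stands upright in the carrier at (352,143), and the gripper is over the second small dropper (285,263).

Emit:
apply_moves([
  {"x": 0, "y": 0.035, "z": 0, "roll": 0},
  {"x": 0, "y": 0.04, "z": 0, "roll": 0},
  {"x": 0, "y": 0.04, "z": 0, "roll": 0},
  {"x": 0, "y": 0.028, "z": 0, "roll": 0},
  {"x": 0, "y": 0.016, "z": 0, "roll": 0},
  {"x": 0, "y": 0.009, "z": 0, "roll": 0},
  {"x": 0, "y": 0, "z": 0, "roll": 0},
])

```text
time: 15.95
ee_pos: [0.5479, 0.0614, 0.2251]
ee_rot: [0.7, -0.101, 0.1, -0.7]
force: [0.5, 0.0, 0.4]
gripper_width: 0.0468
```

Emit:
apply_moves([
  {"x": 0, "y": 0, "z": 0, "roll": 0},
  {"x": 0, "y": 0, "z": 0, "roll": 0},
  {"x": 0, "y": 0, "z": 0, "roll": 0},
  {"x": 0, "y": 0, "z": 0, "roll": 0},
  {"x": 0, "y": 0, "z": 0, "roll": 0},
  {"x": 0, "y": -0.01, "z": 0, "roll": 0},
  {"x": 0, "y": -0.025, "z": 0, "roll": 0},
  {"x": 0, "y": -0.04, "z": 0, "roll": 0},
  {"x": 0, "y": -0.045, "z": 0, "roll": 0},
  {"x": 0, "y": -0.03, "z": 0, "roll": 0},
  {"x": 0, "y": -0.015, "z": 0, "roll": 0},
  {"x": 0, "y": 0, "z": 0, "roll": 0},
], claw=0.15, force=20)

```text
time: 17.15
ee_pos: [0.5485, 0.0623, 0.3935]
ee_rot: [-0.699, 0.098, -0.101, 0.701]
force: [0.4, -0.8, -0.7]
gripper_width: 0.0242
```

```bash
python3 go.py "(.4183,-.3335,.391)" "(.4183,-.3335,.231)"
```

```text
t 17.1 p [0.5485 0.0623 0.3935] w 0.0242 F [ 0.4 -0.8 -0.7] q1,q7 [-0.52  1.15]
(.4183,-.3335,.391) tool d [-0.0145  0.0014 -0.4164] rows 10.0
(.4183,-.3335,.231) tool d [-0.0005  0.16   -0.0004] rows 4.0
```

Emit:
apply_moves([
  {"x": 0, "y": 0, "z": -0.02, "roll": 0},
  {"x": -0.001, "y": 0, "z": -0.04, "roll": 0},
  {"x": -0.002, "y": 0, "z": -0.041, "roll": 0},
  {"x": -0.002, "y": 0, "z": -0.041, "roll": 0},
  {"x": -0.002, "y": 0, "z": -0.041, "roll": 0},
  {"x": -0.002, "y": 0, "z": -0.041, "roll": 0},
  {"x": -0.002, "y": 0, "z": -0.041, "roll": 0},
  {"x": -0.002, "y": 0, "z": -0.041, "roll": 0},
  {"x": -0.001, "y": 0, "z": -0.041, "roll": 0},
  {"x": 0, "y": 0, "z": -0.04, "roll": 0},
  {"x": 0, "y": 0, "z": -0.02, "roll": 0},
  {"x": 0, "y": 0, "z": -0.009, "roll": 0},
  {"x": 0, "y": 0, "z": 0, "roll": 0},
  {"x": 0, "y": 0, "z": 0, "roll": 0},
])

```text
time: 18.55
ee_pos: [0.4191, -0.332, 0.3902]
ee_rot: [-0.7, 0.1, -0.099, 0.7]
force: [0.6, 0.7, -0.4]
gripper_width: 0.0247
```

```bash
python3 go.py "(.4183,-.3335,.231)"
```

```text
t 18.6 p [ 0.4191 -0.332   0.3902] w 0.0247 F [ 0.6  0.7 -0.4] q1,q7 [0.04 2.  ]
(.4183,-.3335,.231) tool d [-0.0002  0.1592 -0.0017] rows 4.0
```

Emit:
apply_moves([
  {"x": 0, "y": 0.03, "z": -0.0015, "roll": 0},
  {"x": 0, "y": 0.04, "z": 0, "roll": 0},
  {"x": 0, "y": 0.04, "z": 0, "roll": 0},
  {"x": 0, "y": 0.025, "z": 0, "roll": 0},
  {"x": 0, "y": 0.014, "z": 0, "roll": 0},
  {"x": 0, "y": 0.007, "z": 0, "roll": 0},
  {"x": 0, "y": 0.003, "z": 0, "roll": 0},
  {"x": 0, "y": 0, "z": 0, "roll": 0},
])

```text
time: 19.35
ee_pos: [0.4186, -0.3346, 0.2323]
ee_rot: [0.7, -0.099, 0.1, -0.7]
force: [-0.5, 0.4, -0.6]
gripper_width: 0.0243
```

```bash
python3 go.py "(.4183,-.3335,.2295)"
```

```text
t 19.4 p [ 0.4186 -0.3346  0.2323] w 0.0243 F [-0.5  0.4 -0.6] q1,q7 [0.16 2.17]
(.4183,-.3335,.2295) tool d [-0.0006  0.0028  0.0009] rows 1.0
```

Emit:
apply_moves([
  {"x": 0, "y": 0.002, "z": 0, "roll": 0},
  {"x": 0, "y": 0.001, "z": 0, "roll": 0},
  {"x": 0, "y": 0, "z": 0, "roll": 0},
])

```text
time: 19.65
ee_pos: [0.4186, -0.3352, 0.2299]
ee_rot: [0.7, -0.099, 0.101, -0.7]
force: [-1.6, -1.7, 10.5]
gripper_width: 0.0244
```

Emit:
apply_moves([
  {"x": 0, "y": 0, "z": 0, "roll": 0},
  {"x": 0, "y": 0, "z": 0, "roll": 0},
  {"x": 0, "y": 0, "z": 0, "roll": 0},
  {"x": 0, "y": 0, "z": 0, "roll": 0},
  {"x": 0, "y": -0.015, "z": 0, "roll": 0},
  {"x": 0, "y": -0.03, "z": 0, "roll": 0},
  {"x": 0, "y": -0.045, "z": 0, "roll": 0},
  {"x": 0, "y": -0.045, "z": 0, "roll": 0},
  {"x": 0, "y": -0.028, "z": 0, "roll": 0},
], claw=0.5)

```text
time: 20.55
ee_pos: [0.4179, -0.3351, 0.3957]
ee_rot: [0.7, -0.099, 0.101, -0.7]
force: [0.4, -1.1, 0.3]
gripper_width: 0.0472
```

Emit:
apply_moves([
  {"x": 0.014, "y": 0, "z": 0.014, "roll": 0},
  {"x": 0.028, "y": 0, "z": 0.028, "roll": 0},
  {"x": 0.03, "y": 0, "z": 0.03, "roll": 0},
  {"x": 0.03, "y": 0, "z": 0.03, "roll": 0},
  {"x": 0.03, "y": 0, "z": 0.03, "roll": 0},
  {"x": 0.028, "y": 0, "z": 0.028, "roll": 0},
  {"x": 0.015, "y": 0, "z": 0.016, "roll": 0},
  {"x": 0.007, "y": 0, "z": 0.009, "roll": 0},
  {"x": 0, "y": 0, "z": 0, "roll": 0},
  {"x": 0, "y": 0, "z": 0, "roll": 0},
], claw=0.75)

```text
time: 21.55
ee_pos: [0.6437, -0.2085, 0.3916]
ee_rot: [0.7, -0.1, 0.1, -0.7]
force: [-0.8, -0.8, -0.2]
gripper_width: 0.0703
```

```bash
python3 go.py "(.6457,-.2072,.233)"; python3 - <<'E'
from bench import *
import cv2,numpy as np
a=camera("side")["frame"][:,:,::-1]
cv2.imwrite("pics/s4.png",a)
E
```

```text
t 21.6 p [ 0.6437 -0.2085  0.3916] w 0.0703 F [-0.8 -0.8 -0.2] q1,q7 [-0.15  1.72]
(.6457,-.2072,.233) tool d [0.0016 0.1586 0.0019] rows 4.0
```

View pics/s4.png

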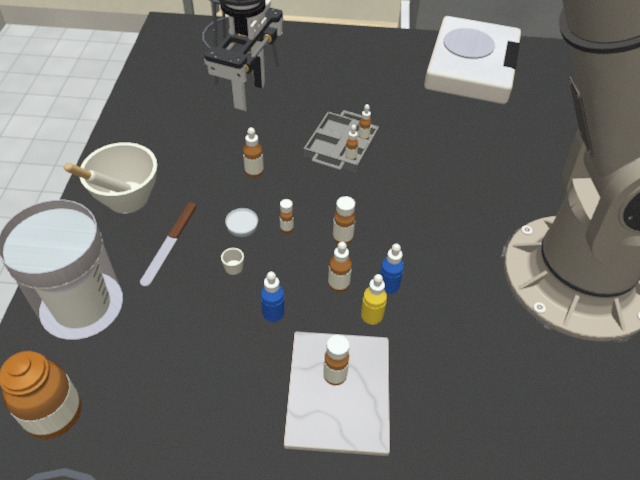

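Both small droppers stand upright in the small pockets at (352,143) and (365,122). The gripper is above the far large dropper (252,152).

Emit:
apply_moves([
  {"x": 0.0015, "y": 0.03, "z": 0.002, "roll": 0},
  {"x": 0, "y": 0.04, "z": 0, "roll": 0},
  {"x": 0, "y": 0.04, "z": 0, "roll": 0},
  {"x": 0, "y": 0.026, "z": 0, "roll": 0},
  {"x": 0, "y": 0.015, "z": 0, "roll": 0},
  {"x": 0, "y": 0.008, "z": 0, "roll": 0},
  {"x": 0, "y": 0, "z": 0, "roll": 0},
])

```text
time: 22.3
ee_pos: [0.6464, -0.2067, 0.2328]
ee_rot: [0.7, -0.1, 0.1, -0.7]
force: [0.3, -0.4, 0.7]
gripper_width: 0.0705
```

Emit:
apply_moves([
  {"x": 0, "y": 0, "z": 0, "roll": 0},
  {"x": 0, "y": 0, "z": 0, "roll": 0},
  {"x": 0, "y": 0, "z": 0, "roll": 0},
  {"x": 0, "y": 0, "z": 0, "roll": 0},
  {"x": 0, "y": 0, "z": 0, "roll": 0},
  {"x": 0, "y": -0.01, "z": 0, "roll": 0},
  {"x": 0, "y": -0.025, "z": 0, "roll": 0},
  {"x": 0, "y": -0.04, "z": 0, "roll": 0},
  {"x": 0, "y": -0.045, "z": 0, "roll": 0},
  {"x": 0, "y": -0.03, "z": 0, "roll": 0},
  {"x": 0, "y": -0.01, "z": 0, "roll": 0},
  {"x": 0, "y": 0, "z": 0, "roll": 0},
], claw=0.3, force=30)

```text
time: 23.5
ee_pos: [0.6467, -0.2062, 0.3942]
ee_rot: [-0.7, 0.099, -0.1, 0.7]
force: [-0.1, -0.0, -1.8]
gripper_width: 0.0386
```

Emit:
apply_moves([
  {"x": -0.008, "y": 0, "z": -0.012, "roll": 0},
  {"x": -0.016, "y": 0, "z": -0.025, "roll": 0},
  {"x": -0.022, "y": 0, "z": -0.034, "roll": 0},
  {"x": -0.022, "y": 0, "z": -0.034, "roll": 0},
  {"x": -0.022, "y": 0, "z": -0.034, "roll": 0},
  {"x": -0.016, "y": 0, "z": -0.026, "roll": 0},
  {"x": -0.008, "y": 0, "z": -0.014, "roll": 0},
  {"x": -0.002, "y": 0, "z": -0.008, "roll": 0},
  {"x": 0, "y": 0, "z": 0, "roll": 0},
  {"x": 0, "y": 0, "z": 0, "roll": 0},
])

```text
time: 24.5
ee_pos: [0.4841, -0.3525, 0.3922]
ee_rot: [-0.7, 0.099, -0.099, 0.7]
force: [0.0, 0.2, -1.7]
gripper_width: 0.0389
```

```bash
python3 go.py "(.482,-.3544,.2385)"
```

```text
t 24.5 p [ 0.4841 -0.3525  0.3922] w 0.0389 F [ 0.   0.2 -1.7] q1,q7 [0.06 2.02]
(.482,-.3544,.2385) tool d [-0.0014  0.1537 -0.0025] rows 4.0
```

Emit:
apply_moves([
  {"x": -0.0015, "y": 0.03, "z": -0.0025, "roll": 0},
  {"x": 0, "y": 0.04, "z": 0, "roll": 0},
  {"x": 0, "y": 0.04, "z": 0, "roll": 0},
  {"x": 0, "y": 0.022, "z": 0, "roll": 0},
  {"x": 0, "y": 0.012, "z": 0, "roll": 0},
  {"x": 0, "y": 0.006, "z": 0, "roll": 0},
  {"x": 0, "y": 0.003, "z": 0, "roll": 0},
  {"x": 0, "y": 0, "z": 0, "roll": 0},
])

```text
time: 25.3
ee_pos: [0.4814, -0.3554, 0.2403]
ee_rot: [0.7, -0.099, 0.1, -0.7]
force: [-0.6, -0.4, -1.5]
gripper_width: 0.0386
```

```bash
python3 go.py "(.482,-.3544,.2365)"
```

```text
t 25.3 p [ 0.4814 -0.3554  0.2403] w 0.0386 F [-0.6 -0.4 -1.5] q1,q7 [0.16 2.14]
(.482,-.3544,.2365) tool d [0.0003 0.0038 0.0011] rows 1.0
```

Emit:
apply_moves([
  {"x": 0, "y": 0.002, "z": 0, "roll": 0},
  {"x": 0, "y": 0.0015, "z": 0, "roll": 0},
  {"x": 0, "y": 0, "z": 0, "roll": 0},
])

```text
time: 25.6
ee_pos: [0.4812, -0.3556, 0.237]
ee_rot: [0.7, -0.099, 0.1, -0.7]
force: [-0.6, -0.5, 5.0]
gripper_width: 0.0385
```

Emit:
apply_moves([
  {"x": 0, "y": 0, "z": 0, "roll": 0},
  {"x": 0, "y": 0, "z": 0, "roll": 0},
  {"x": 0, "y": 0, "z": 0, "roll": 0},
  {"x": 0, "y": 0, "z": 0, "roll": 0},
  {"x": 0, "y": -0.015, "z": 0, "roll": 0},
  {"x": 0, "y": -0.03, "z": 0, "roll": 0},
  {"x": 0, "y": -0.045, "z": 0, "roll": 0},
  {"x": 0, "y": -0.045, "z": 0, "roll": 0},
  {"x": 0, "y": -0.024, "z": 0, "roll": 0},
], claw=0.57)

```text
time: 26.5
ee_pos: [0.4807, -0.3561, 0.3999]
ee_rot: [0.7, -0.099, 0.101, -0.7]
force: [0.5, 0.4, -0.5]
gripper_width: 0.0536
```

Emit:
apply_moves([
  {"x": -0.006, "y": 0, "z": 0.016, "roll": 0},
  {"x": -0.012, "y": 0, "z": 0.032, "roll": 0},
  {"x": -0.015, "y": 0, "z": 0.039, "roll": 0},
  {"x": -0.015, "y": 0, "z": 0.039, "roll": 0},
  {"x": -0.015, "y": 0, "z": 0.039, "roll": 0},
  {"x": -0.015, "y": 0, "z": 0.039, "roll": 0},
  {"x": -0.015, "y": 0, "z": 0.039, "roll": 0},
  {"x": -0.015, "y": 0, "z": 0.039, "roll": 0},
  {"x": -0.015, "y": 0, "z": 0.039, "roll": 0},
  {"x": -0.013, "y": 0, "z": 0.035, "roll": 0},
  {"x": -0.01, "y": 0, "z": 0.024, "roll": 0},
  {"x": -0.005, "y": 0, "z": 0.014, "roll": 0},
  {"x": 0, "y": 0, "z": 0, "roll": 0},
  {"x": 0, "y": 0, "z": 0, "roll": 0},
], claw=0.7)

```text
time: 27.9
ee_pos: [0.4459, 0.0646, 0.3958]
ee_rot: [-0.7, 0.1, -0.1, 0.7]
force: [1.2, -0.5, 0.4]
gripper_width: 0.0659
```

```bash
python3 go.py "(.4472,.0665,.233)"; python3 - <<'E'
from bench import *
import cv2,numpy as np
a=camera("side")["frame"][:,:,::-1]
cv2.imwrite("pics/s5.png",a)
E
```

```text
t 27.9 p [0.4459 0.0646 0.3958] w 0.0659 F [ 1.2 -0.5  0.4] q1,q7 [-0.6   1.03]
(.4472,.0665,.233) tool d [0.0007 0.1628 0.0022] rows 4.0
```

View pics/s5.png

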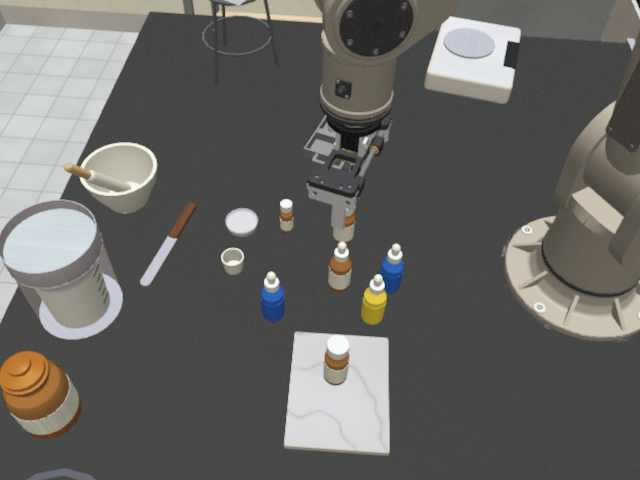

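The gripper is over the last large dropper (340,268), with the bench bottles undisturbed; the carrier is mostly hidden behind the arm.

Emit:
apply_moves([
  {"x": 0.0005, "y": 0.03, "z": 0.002, "roll": 0},
  {"x": 0, "y": 0.04, "z": 0, "roll": 0},
  {"x": 0, "y": 0.04, "z": 0, "roll": 0},
  {"x": 0, "y": 0.028, "z": 0, "roll": 0},
  {"x": 0, "y": 0.016, "z": 0, "roll": 0},
  {"x": 0, "y": 0.009, "z": 0, "roll": 0},
  {"x": 0, "y": 0, "z": 0, "roll": 0},
])

```text
time: 28.65
ee_pos: [0.4469, 0.0661, 0.2317]
ee_rot: [0.7, -0.1, 0.1, -0.7]
force: [-0.3, -0.7, 1.0]
gripper_width: 0.0656
```

Emit:
apply_moves([
  {"x": 0, "y": 0, "z": 0, "roll": 0},
  {"x": 0, "y": 0, "z": 0, "roll": 0},
  {"x": 0, "y": 0, "z": 0, "roll": 0},
  {"x": 0, "y": 0, "z": 0, "roll": 0},
  {"x": 0, "y": 0, "z": 0, "roll": 0},
  {"x": 0, "y": -0.01, "z": 0, "roll": 0},
  {"x": 0, "y": -0.025, "z": 0, "roll": 0},
  {"x": 0, "y": -0.04, "z": 0, "roll": 0},
  {"x": 0, "y": -0.045, "z": 0, "roll": 0},
  {"x": 0, "y": -0.03, "z": 0, "roll": 0},
  {"x": 0, "y": -0.01, "z": 0, "roll": 0},
  {"x": 0, "y": 0, "z": 0, "roll": 0},
], claw=0.3, force=30)

```text
time: 29.85
ee_pos: [0.4469, 0.0669, 0.3934]
ee_rot: [-0.699, 0.099, -0.1, 0.701]
force: [-0.1, 0.5, -2.6]
gripper_width: 0.0384
```

Emit:
apply_moves([
  {"x": 0.007, "y": 0, "z": -0.015, "roll": 0},
  {"x": 0.014, "y": 0, "z": -0.028, "roll": 0},
  {"x": 0.018, "y": 0, "z": -0.038, "roll": 0},
  {"x": 0.018, "y": 0, "z": -0.038, "roll": 0},
  {"x": 0.018, "y": 0, "z": -0.038, "roll": 0},
  {"x": 0.018, "y": 0, "z": -0.038, "roll": 0},
  {"x": 0.018, "y": 0, "z": -0.038, "roll": 0},
  {"x": 0.018, "y": 0, "z": -0.038, "roll": 0},
  {"x": 0.014, "y": 0, "z": -0.028, "roll": 0},
  {"x": 0.008, "y": 0, "z": -0.015, "roll": 0},
  {"x": 0.002, "y": 0, "z": -0.008, "roll": 0},
  {"x": 0, "y": 0, "z": 0, "roll": 0},
  {"x": 0, "y": 0, "z": 0, "roll": 0},
])

```text
time: 31.15
ee_pos: [0.5038, -0.2841, 0.3914]
ee_rot: [-0.7, 0.1, -0.099, 0.7]
force: [-0.7, 0.6, -1.9]
gripper_width: 0.0383
```

```bash
python3 go.py "(.5044,-.2859,.2385)"; python3 - <<'E'
from bench import *
import cv2,numpy as np
a=camera("side")["frame"][:,:,::-1]
cv2.imwrite("pics/s6.png",a)
E
```

```text
t 31.1 p [ 0.5038 -0.2841  0.3914] w 0.0383 F [-0.7  0.6 -1.9] q1,q7 [-0.08  1.89]
(.5044,-.2859,.2385) tool d [ 0.0013  0.1529 -0.0016] rows 4.0
```

View pics/s6.png

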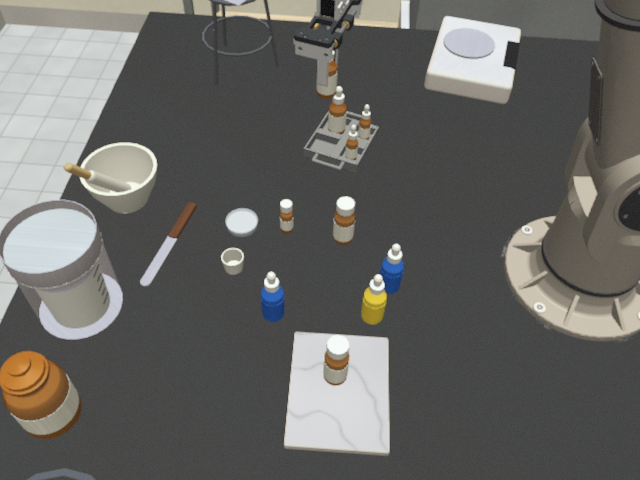

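Three bottles stand in the carrier; the last large one is held upright at (328,80), above the free pocket (330,140).

Emit:
apply_moves([
  {"x": 0.0015, "y": 0.03, "z": -0.0015, "roll": 0},
  {"x": 0, "y": 0.04, "z": 0, "roll": 0},
  {"x": 0, "y": 0.04, "z": 0, "roll": 0},
  {"x": 0, "y": 0.022, "z": 0, "roll": 0},
  {"x": 0, "y": 0.012, "z": 0, "roll": 0},
  {"x": 0, "y": 0.006, "z": 0, "roll": 0},
  {"x": 0, "y": 0.003, "z": 0, "roll": 0},
  {"x": 0, "y": 0, "z": 0, "roll": 0},
])

```text
time: 32.0
ee_pos: [0.5053, -0.2868, 0.2399]
ee_rot: [0.7, -0.099, 0.1, -0.7]
force: [-0.6, 0.5, -0.9]
gripper_width: 0.0385
```

```bash
python3 go.py "(.5044,-.2859,.236)"
```

```text
t 32.0 p [ 0.5053 -0.2868  0.2399] w 0.0385 F [-0.6  0.5 -0.9] q1,q7 [0.02 2.02]
(.5044,-.2859,.236) tool d [-0.0011  0.0039  0.0006] rows 1.0
```

Emit:
apply_moves([
  {"x": 0, "y": 0.002, "z": 0, "roll": 0},
  {"x": 0, "y": 0.0015, "z": 0, "roll": 0},
  {"x": 0, "y": 0, "z": 0, "roll": 0},
])

```text
time: 32.3
ee_pos: [0.5053, -0.2872, 0.2367]
ee_rot: [0.7, -0.099, 0.1, -0.7]
force: [-1.2, 0.9, 7.4]
gripper_width: 0.0385
```

Emit:
apply_moves([
  {"x": 0, "y": 0, "z": 0, "roll": 0},
  {"x": 0, "y": 0, "z": 0, "roll": 0},
  {"x": 0, "y": 0, "z": 0, "roll": 0},
  {"x": 0, "y": 0, "z": 0, "roll": 0},
  {"x": 0, "y": -0.015, "z": 0, "roll": 0},
  {"x": 0, "y": -0.03, "z": 0, "roll": 0},
  {"x": 0, "y": -0.045, "z": 0, "roll": 0},
  {"x": 0, "y": -0.045, "z": 0, "roll": 0},
  {"x": 0, "y": -0.03, "z": 0, "roll": 0},
  {"x": 0, "y": -0.01, "z": 0.02, "roll": 0},
  {"x": 0, "y": 0, "z": 0.04, "roll": 0},
  {"x": 0, "y": 0, "z": 0.04, "roll": 0},
  {"x": 0, "y": 0, "z": 0.04, "roll": 0},
  {"x": 0, "y": 0, "z": 0.04, "roll": 0},
  {"x": 0, "y": 0, "z": 0.04, "roll": 0},
  {"x": 0, "y": 0, "z": 0.04, "roll": 0},
  {"x": 0, "y": 0, "z": 0.04, "roll": 0},
  {"x": 0, "y": 0, "z": 0.03, "roll": 0},
  {"x": 0, "y": 0, "z": 0.02, "roll": 0},
  {"x": 0, "y": 0, "z": 0, "roll": 0},
], claw=0.57)

```text
time: 34.3
ee_pos: [0.603, 0.0519, 0.4111]
ee_rot: [-0.7, 0.098, -0.099, 0.7]
force: [-0.4, -0.3, -0.4]
gripper_width: 0.0536
```

Emit:
apply_moves([
  {"x": 0, "y": 0, "z": 0.04, "roll": 0},
  {"x": 0, "y": 0, "z": 0.04, "roll": 0},
  {"x": 0, "y": 0, "z": 0.04, "roll": 0},
  {"x": 0, "y": 0, "z": 0.04, "roll": 0},
  {"x": 0, "y": 0, "z": 0, "roll": 0},
])

```text
time: 34.8
ee_pos: [0.6476, 0.2075, 0.4104]
ee_rot: [-0.7, 0.098, -0.098, 0.701]
force: [-0.0, 0.1, -0.4]
gripper_width: 0.0538
```

```bash
python3 go.py; python3 - <<'E'
from bench import *
from h import *
T=camera("top");S=camera("side")
a=cv2.resize(S["frame"][85:255,230:420],None,fx=4,fy=4,interpolation=cv2.INTER_CUBIC)[:,:,::-1]
cv2.imwrite("pics/f_s.png",a[:600]); 
cv2.imwrite("pics/f_t.png",T["frame"][:,:,::-1])
w=lambda s:(s.min(2)>165)&(s.max(2)-s.min(2)<30)
for n,b,t in(("bsc",(350,272),(350.7,269.4)),("ssc",(355,219),(355.5,215))): print(n,"top now",blob(T["frame"],b,14,w),"start",t)
print("stray side",blob(S["frame"],(337,345),12,w))
for z,p in((.114,(337.5,345.5)),): print(onz(S,p,z))
E
```

```text
t 34.8 p [0.6476 0.2075 0.4104] w 0.0538 F [-0.   0.1 -0.4] q1,q7 [-0.71  1.06]
bsc top now [(256, [350.7, 269.4], [342, 261, 18, 18])] start (350.7, 269.4)
ssc top now [(104, [355.5, 215.0], [350, 210, 12, 11])] start (355.5, 215)
stray side [(470, [337.2, 343.4], [325, 334, 25, 24])]
[0.44207146 0.2608112  0.114     ]
```

View pics/f_s.png

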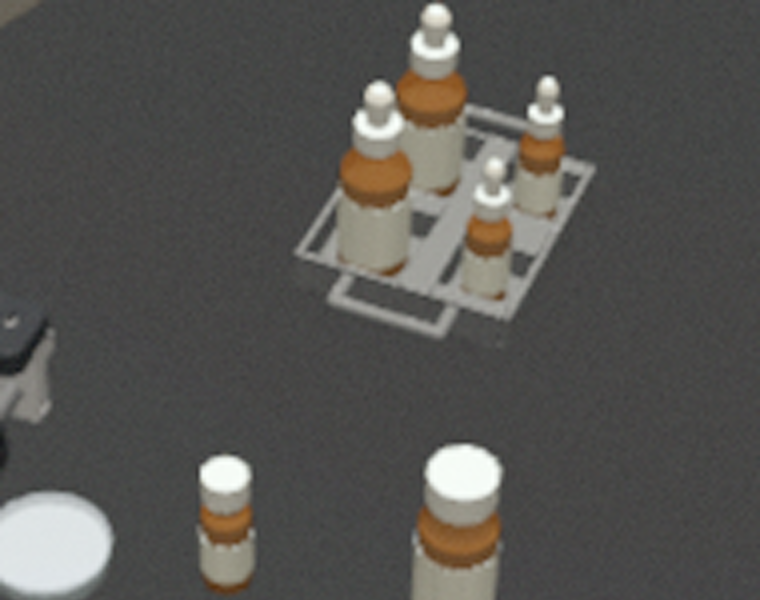

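View pics/f_t.png

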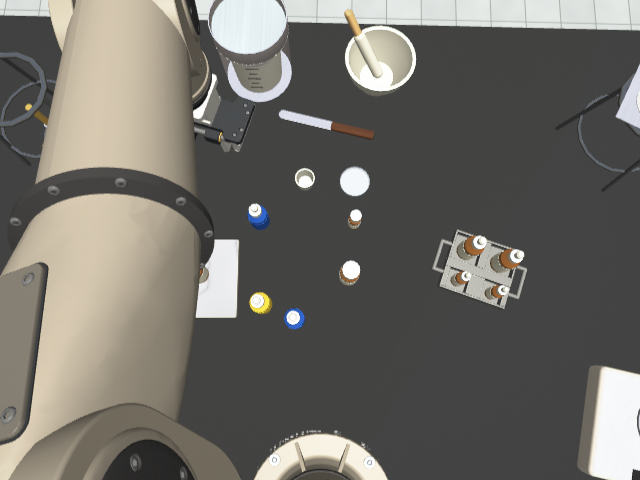

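Both views show all four droppers upright in their pockets, large ones at top (470,247) and (510,260), small ones at (462,277) and (496,291). The screwcaps are unmoved and the gripper is clear.

```bash
python3 -c "
from bench import *
print(sign_off())"
```

```text
the job is handed in; nothing more can be done
None
```

The job is done and handed in, at about 35 s of the 134 s allowed. The stray flat-capped bottle stands on the marble slab. The two small and two large dropper bottles stand in their matching carrier pockets.

**Last checks:**
- **Carrier:** the final side and top pictures show all four droppers upright, one per pocket. I released each at floor height after feeling light contact (3–11 N), within about 2 mm of the pocket centres I had worked out. I did not measure their positions again afterwards.
- **Slab:** the stray measures about (0.442, 0.261) m, well inside the slab edges. That comes from an approximate side-view cap position, because the arm hid most of it in the final top view. It matches where I released it, at (0.441, 0.259) m. Setting it down pressed with about 20 N, more than the droppers.
- **Other flat-capped bottles:** both show the same pixel positions as at the start.
- **Robot:** the gripper was open, empty and clear of everything, with the force reading near zero.

No check failed or disagreed, though `sign_off()` gives no verdict.

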